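Set out the slit-lamp eyepieces in order of size

TASK

The four eyepieces have come back from cleaning in the grey carrying rack: first lift its retaining bar out of the two brackets and lay it flat on the desk, tab up, off the rack and the stand. Then move the eyepieces to the four seats of the white stand in order of thickness, the thickest on the seat next to the knobbed post and the thinnest on the seat farthest from it. They are optics, so keep them upright, set each one down centred on its seat, and do not drop them.

Things in the scene. Friction and masses are not known exactly. Their poses are not given: they have to be found in the camera images.
- bar_tab (a point): Loose aluminium retaining bar, 280 (x) x 10 (y) x 8 mm, 200 g, with flat feet 40 mm wide at its ends and a black grip tab on top, 24 long (x), 12 thick (y), up to 54 mm above the underside. Point: mid-bar, in the tab, 34 mm above the underside. It lies along the rack row in two open U brackets; 30 mm up frees it. Desk midway between rack and stand is free for it (150 mm wide strip along world x).
- eyepiece_a_mid (a point): Eyepiece, the thickest: upright black barrel, aluminium ends, glass top, 46 mm diameter, 56 tall, 50 to 210 g. Point at its centre, 28 mm above its foot; z is its axis. Starts under the bar on the grey rack (top 14 mm above desk) in one of four places in a row, 58 mm apart, any order. Rack brackets, 92 mm high, stand 128 mm from mid-row at both ends.
- eyepiece_b_mid (a point): Eyepiece, second thickest: upright black barrel, aluminium ends, glass top, 38 mm diameter, 56 tall, 50 to 210 g. Point at its centre, 28 mm above its foot; z is its axis. Starts under the bar on the grey rack (top 14 mm above desk) in one of four places in a row, 58 mm apart, any order. Rack brackets, 92 mm high, stand 128 mm from mid-row at both ends.
- eyepiece_c_mid (a point): Eyepiece, third thickest: upright black barrel, aluminium ends, glass top, 30 mm diameter, 56 tall, 50 to 210 g. Point at its centre, 28 mm above its foot; z is its axis. Starts under the bar on the grey rack (top 14 mm above desk) in one of four places in a row, 58 mm apart, any order. Rack brackets, 92 mm high, stand 128 mm from mid-row at both ends.
- eyepiece_d_mid (a point): Eyepiece, the thinnest: upright black barrel, aluminium ends, glass top, 22 mm diameter, 56 tall, 50 to 210 g. Point at its centre, 28 mm above its foot; z is its axis. Starts under the bar on the grey rack (top 14 mm above desk) in one of four places in a row, 58 mm apart, any order. Rack brackets, 92 mm high, stand 128 mm from mid-row at both ends.
- seat_1: Seat 1 of the white stand, counted from the end nearer the robot: flat black rubber disc 50 mm across, 3 mm thick. Origin at the centre of its underside, 14 mm above the desk, so an eyepiece's foot rests 3 mm above the origin. x runs along the row, from seat 1 to seat 4, 58 mm apart.
- seat_2: Seat 2 of the white stand, counted from the end nearer the robot: flat black rubber disc 50 mm across, 3 mm thick. Origin at the centre of its underside, 14 mm above the desk, so an eyepiece's foot rests 3 mm above the origin. x runs along the row, from seat 1 to seat 4, 58 mm apart.
- seat_3: Seat 3 of the white stand, counted from the end nearer the robot: flat black rubber disc 50 mm across, 3 mm thick. Origin at the centre of its underside, 14 mm above the desk, so an eyepiece's foot rests 3 mm above the origin. x runs along the row, from seat 1 to seat 4, 58 mm apart.
- seat_4: Seat 4 of the white stand, counted from the end nearer the robot: flat black rubber disc 50 mm across, 3 mm thick. Origin at the centre of its underside, 14 mm above the desk, so an eyepiece's foot rests 3 mm above the origin. x runs along the row, from seat 1 to seat 4, 58 mm apart.
- post: Knobbed post marking one end of the white stand: aluminium pin with a round black knob 26 mm across, 56 mm tall (70 mm above the desk), 55 mm beyond the last seat at that end, beside seat 1 or beside seat 4. Origin at the centre of its foot. The stand's other end has only a low flat metal plate.
Mind the look-alikes: they are no part of the job. Leave any green or purple look-alike of the part that bears eyepiece_a_mid alone.

How it is judged:
By the outcome, as a careful person would: the job done as asked, in the order asked, and still so for the second after the job is handed in, with the robot touching nothing.
It also fails if it takes over 134 s, if anything falls off the work surface, if the arm or the gripper's body presses on something with over 40 N, if the wrist force passes 120 N, or if a joint passes its speed limit or range.

ROBOT

A 6-joint arm with a two-finger parallel gripper is mounted at the origin on the work surface. World frame = base frame: x ahead of the robot, y to its left, z up, the work surface at z = 0. Lengths are in m, angles in degrees, forces in N, time in s.
With the tool pointing down it reaches from about 0.25 to 0.725 m from the base axis. Payload 9.7 kg.
Tool frame: the origin (TCP) lies midway between the tips of the shut fingers; the grasp point (between the pads) lies 19 mm behind it; x points along the fingers, y is the direction in which the jaws open and shut, and the axes are right-handed (so a half turn about x gives the same grasp; the last joint's range is limited). The gripper opens to 85 mm and grips with 20 to 120 N. Pads are 22 mm wide; open, the fingers measure 114 mm over their backs; the gripper's body (76 mm by 85 mm) begins 54 mm behind the grasp point. The pads swing forward as they close: fully open they stand 13 mm farther back than shut.
Start: joints at [-71.333, 4.979, 10.078, 95.1, 0, 90], TCP at [0.176, -0.521, 0.207] pointing down, gripper open.
Joint ranges: [-179.16, 179.16], [-48.56, 103.87], [-65.8, 70.77], [-126.05, 130.52], [-82.76, 87.17], [-180, 180]. Speed limits (degrees/s): [127.2, 127.2, 147.25, 180, 180, 180].

INTERFACE

Orientations are given as [roll, pitch, yaw] about the fixed x, y, z axes, in that order (R = Rz(yaw) Ry(pitch) Rx(roll)).
In Python, from workcell import bot, cams gives the robot as it stands.
- The arm moves only by the tool apply_moves, never from a script. Its argument "commands" is a list of rows, each a list of 5 numbers: the shift along the tool's x, y, z in m, then the turn about the tool's x in rad, then the opening, from -1 (shut) to 1 (fully open). In form: [[tx, ty, tz, roll, hand], ...]. A call has 1 to 12 rows; each row is the pose to reach, as a shift and turn from the pose measured when the call began, along the tool's axes at that moment; what a row does not reach only later rows make up. A row lasts 1/10 s, in which the tool goes at most 50 mm and 8.59 degrees, less where a joint would pass 70% of its speed; a pose out of reach is approached as far as the arm can. A call with a gripper value outside its range is refused whole. The fingers move at their own pace and stop on an object; "newtons" is the grip in N (left out, the last holds). Time passes only in rows, so rows that repeat a pose let the fingers close. It gives the time, the measured TCP pose, the force and the opening at its end, in the units of the state.
- bot.get_obs(): the state, without advancing time (a new reading comes with each control period).
- cams.camera(name): name is "scene" or "side" or "wrist"; returns a dict with "frame" (384x512x3 uint8, blue, green, red), "depth" (384x512 float32, m along the optical axis (not along the pixel's ray), 0 where there is no reading), "camera_matrix" (3x3 intrinsics, pixels), "R" (3x3) and "t" (3): a world point X has camera coordinates R X + t; the wrist camera has in their place "mount" (4x4, takes a point from camera to tool coordinates, whose origin is the TCP and whose axes are the tool frame's). Camera axes: x right, y down, z forward; pixel columns grow to the right and rows downward; lengths in m; the calibration is good to about 2 mm. A picture is of the moment at which its call begins: read the wrist's pose just before it.
- bot.job_done(): hands the job in, once; it reports no verdict.
Trained networks look in the newest picture that a camera, given by its name, has taken for a name from the list of things; names that differ only in an ending like _2 or _b are one class to them, and where a whole thing is asked for, a point or a joint stands for the part that bears it (a point fixed in the world has none). Each returns a list of dicts, best first, with "confidence" (0 to 1); they miss things now and then, are a little off and sometimes report something else, mostly with a low value. They report only what shows in the picture. A call takes as long as a camera call. They do not tell look-alikes from the thing itself.
- cams.spot_in(name, camera): "rect" ([left, top, right, bottom] in pixels, round what is visible of it).
The state is a dict: "time": time; "q": joint angles; "qd": joint speeds; "joint_efforts": joint torques, N m; "ee_pos": TCP position; "tcp_rot": TCP orientation; "wrist_force": force on the tool from outside, world axes, zero at the start; "torque": the same for the moment, N m; "opening": finger opening in m.
Only numpy, scipy, OpenCV 4.12 (cv2) and the standard library are available. Lean on these libraries where they do the work, as an engineer would, in place of code of your own. Each camera call takes 0.05 s, during which the arm holds its last target. There are 200 camera calls.

## Working session

There is one attempt and no reset: what is moved stays moved. The work goes in short steps, Python scripts to look and compute and a tool call to move; the robot and the scene stay as the last step left them, time stands still between calls to the robot, and variables do not carry over. Pictures are saved under pics/ and viewed, about 12 in all and at most 16, crops included, and the job is handed in when it is done.

Besides the shell and the picture viewer there is one more tool, called after "Request:" in YAML: its name, and indented under it one key for each argument. apply_moves: Moves the arm, as the interface text tells. Its arguments: {"type":"object","properties":{"commands":{"type":"array"},"newtons":{"type":"number"}},"required":["commands"]}

```bash
ls; mkdir -p pics; cat > h.py <<'E'
import numpy as np, cv2
from workcell import bot, cams
from scipy.spatial.transform import Rotation as Ro
def cloud(c):
    K=c["camera_matrix"];d=c["depth"];v,u=np.mgrid[0:d.shape[0],0:d.shape[1]]
    P=np.stack([(u-K[0,2])/K[0,0]*d,(v-K[1,2])/K[1,1]*d,d],-1)
    if "mount" in c:
        o=c["obs"];T=np.eye(4);T[:3,:3]=Ro.from_euler('xyz',o["tcp_rot"],degrees=True).as_matrix();T[:3,3]=o["ee_pos"]
        M=T@np.array(c["mount"]);W=P@M[:3,:3].T+M[:3,3]
    else: W=(P-np.array(c["t"]))@np.array(c["R"])
    W[d==0]=np.nan
    return W
def take(n):
    o=bot.get_obs();c=dict(cams.camera(n));c["obs"]=o;return c
E
python3 - <<'E'
from h import *
print(bot.get_obs())
for n in ["scene","side"]:
    c=take(n);cv2.imwrite(f"pics/{n}0.png",c["frame"]);np.savez(f"{n}0.npz",W=cloud(c),f=c["frame"])
    W=cloud(c)
    for t in ["bar_tab","eyepiece_a_mid","seat_1","post"]:
        for r in cams.spot_in(t,n):
            a=[int(x) for x in r["rect"]];u,v=(a[0]+a[2])//2,(a[1]+a[3])//2
            print(n,t,a,round(r["confidence"],2),W[min(v,383),min(u,511)].round(3))
E
```

```text
pics
{'time': 0.0, 'q': array([-7.13310599e+01,  5.01054110e+00,  1.00345690e+01,  9.51017033e+01,
        8.06397604e-04,  9.00002954e+01]), 'qd': array([-0.00895048, -0.04727934,  0.02183785, -0.05836069,  0.00669742,
        0.04149869]), 'joint_efforts': array([-3.74383353e-04, -5.20395041e+01,  4.64799678e+01,  1.65563315e-02,
        1.00593145e-04,  3.81311656e-05]), 'ee_pos': array([ 0.17596983, -0.52079639,  0.20658951]), 'tcp_rot': array([-90.59450653,  89.9223204 , 108.07413757]), 'wrist_force': array([-0.35621476,  0.04712423,  0.29474615]), 'torque': array([-0.0201679 ,  0.06801431, -0.08820788]), 'opening': 0.08516033943401398}
scene bar_tab [154, 156, 246, 188] 0.6 [ 0.568 -0.217  0.078]
scene eyepiece_a_mid [168, 215, 192, 244] 0.9 [ 0.705 -0.075  0.049]
scene eyepiece_a_mid [146, 167, 163, 191] 0.69 [ 0.685 -0.249  0.082]
scene eyepiece_a_mid [187, 175, 206, 198] 0.66 [ 0.593 -0.198  0.054]
scene seat_1 [278, 291, 300, 312] 0.94 [0.608 0.215 0.017]
scene seat_1 [296, 282, 320, 298] 0.9 [0.555 0.213 0.015]
scene seat_1 [313, 269, 342, 285] 0.84 [0.498 0.211 0.018]
scene seat_1 [340, 260, 360, 279] 0.54 [0.438 0.222 0.016]
scene post [364, 235, 375, 262] 0.51 [0.391 0.225 0.058]
side bar_tab [241, 210, 380, 277] 0.82 [ 0.542 -0.219  0.084]
side eyepiece_a_mid [313, 231, 340, 267] 0.77 [ 0.568 -0.239  0.069]
side eyepiece_a_mid [370, 261, 400, 291] 0.65 [ 0.634 -0.336  0.054]
side eyepiece_a_mid [319, 178, 343, 206] 0.59 [ 0.682 -0.115  0.047]
side seat_1 [161, 149, 184, 160] 0.58 [0.43  0.213 0.018]
side seat_1 [185, 145, 201, 152] 0.58 [0.487 0.209 0.016]
side seat_1 [227, 128, 242, 138] 0.55 [0.61  0.21  0.014]
side seat_1 [203, 136, 219, 148] 0.53 [0.538 0.205 0.017]
side post [143, 140, 155, 165] 0.53 [0.374 0.203 0.059]
```

View pics/scene0.png

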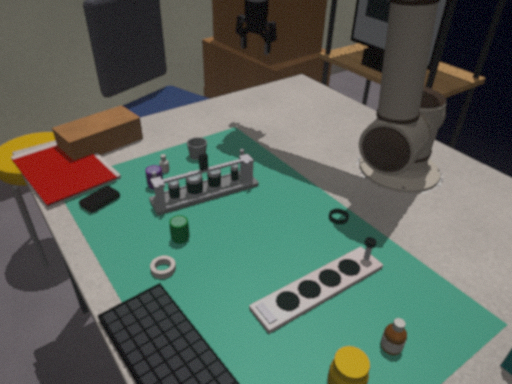

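View pics/side0.png

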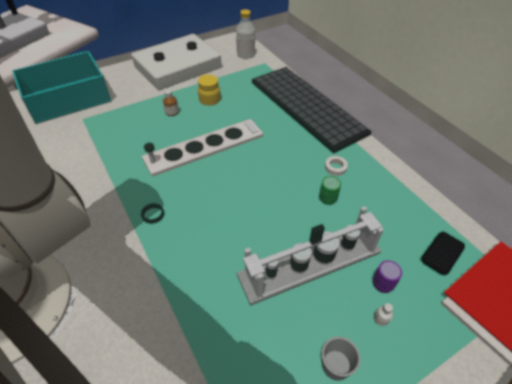

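The rack eyepieces sit under the bar: scene (174,190), (195,184), (215,178), (235,172), and side (271,268), (301,258), (326,247), (349,240). The thickest looks like side (326,247). Green (scene 180,228) and purple (scene 153,176) are the look-alikes to leave alone. The knobbed post is at the near end beside seat 1 (scene 370,243; side 149,148).

```bash
cat >> h.py <<'E'
def toolR(o): return Ro.from_euler('xyz',o["tcp_rot"],degrees=True).as_matrix()
def go(xyz,yaw=None):
    "shift in tool axes and roll [rad] to bring TCP to xyz, tool y axis along world heading yaw (mod 180)"
    o=bot.get_obs();R=toolR(o);s=R.T@(np.array(xyz)-o["ee_pos"]);y=np.degrees(np.arctan2(R[1,1],R[0,1]))
    r=None if yaw is None else -((yaw-y+90)%180-90)
    print("from",o["ee_pos"].round(4),"yaw_y",round(y,2),"shift",s.round(4),"roll deg",r,"rad",None if r is None else round(np.radians(r),4),"q",o["q"].round(1),"t",round(o["time"],2))
E
python3 - <<'E'
from h import *
for n in ["scene","side"]:
    z=np.load(n+"0.npz");W=z["W"];f=z["f"].astype(int);X,Y,Z=np.moveaxis(W,-1,0)
    m=(X>.35)&(X<.72)&(Y<-.12)&(Y>-.33)&(Z>.076)&(Z<.092)
    P=W[m];c=np.median(P,0);u,s,v=np.linalg.svd(P[:,:2]-P[:,:2].mean(0));print(n,"bar",m.sum(),P.mean(0).round(3),v[0],np.degrees(np.arctan2(v[0,1],v[0,0])).round(2))
    print(P.min(0).round(3),P.max(0).round(3))
    m=(X>.35)&(X<.72)&(Y<-.12)&(Y>-.33)&(Z>.1); print("top",m.sum(),np.nanmean(W[m],0).round(3),W[m].min(0) if m.any() else 0,W[m].max(0) if m.any() else 0)
    b=(f.sum(-1)<110)&(X>.4)&(X<.7)&(Y>.15)&(Y<.27)&(Z<.03)
    k,l,st,ce=cv2.connectedComponentsWithStats(b.astype(np.uint8))
    for i in range(1,k):
        if st[i,4]>30: print("seat",st[i,4],W[l==i].mean(0).round(4), ((W[l==i].min(0)+W[l==i].max(0))/2).round(4))
    m=(X>.33)&(X<.42)&(Y>.15)&(Y<.27)&(Z>.05)&(Z<.08);print("post",m.sum(),np.nanmean(W[m],0).round(3))
c=cams.camera("wrist");print(np.array(c["mount"]).round(4),c["camera_matrix"]);print(toolR(bot.get_obs()).round(3));go([.5,-.3,.35],90)
E
```

```text
scene bar 561 [ 0.565 -0.218  0.081] [ 0.99174944 -0.12819145] -7.37
[ 0.416 -0.267  0.076] [ 0.699 -0.171  0.092]
top 106 [ 0.559 -0.215  0.116] [ 0.54591783 -0.22582112  0.10009256] [ 0.57002462 -0.20981897  0.12860109]
seat 83 [0.4333 0.2156 0.0168] [0.4357 0.2158 0.0166]
seat 47 [0.491  0.2122 0.0168] [0.4924 0.2125 0.0166]
seat 36 [0.5412 0.2148 0.0171] [0.541  0.2152 0.017 ]
post 116 [0.385 0.219 0.067]
side bar 1284 [ 0.542 -0.219  0.081] [-0.99087844  0.13475877] 172.26
[ 0.411 -0.27   0.076] [ 0.695 -0.171  0.092]
top 172 [ 0.551 -0.222  0.118] [ 0.53975474 -0.22657691  0.10058113] [ 0.56538945 -0.21192266  0.12891189]
post 92 [0.377 0.212 0.065]
[[ 7.000e-04 -3.024e-01  9.532e-01 -1.667e-01]
 [ 1.000e+00  6.000e-04 -5.000e-04 -8.000e-04]
 [-5.000e-04  9.532e-01  3.024e-01 -7.870e-02]
 [ 0.000e+00  0.000e+00  0.000e+00  1.000e+00]] [[289.79382805   0.         259.31254389]
 [  0.         289.79382805 186.49337983]
 [  0.           0.           1.        ]]
[[-0.     0.32  -0.947]
 [ 0.    -0.947 -0.32 ]
 [-1.    -0.     0.   ]]
from [ 0.176  -0.5211  0.2073] yaw_y -71.34 shift [-0.1427 -0.1058 -0.3777] roll deg 18.663244072214127 rad 0.3257 q [-71.3   5.   10.1  95.1  -0.   90. ] t 0.55
```

Request:
apply_moves:
  commands:
    - [-0.043, -0.1647, -0.4556, 0.457, 1]
    - [-0.043, -0.1647, -0.4556, 0.457, 1]
    - [-0.043, -0.1647, -0.4556, 0.457, 1]
    - [-0.043, -0.1647, -0.4556, 0.457, 1]
    - [-0.043, -0.1647, -0.4556, 0.457, 1]
    - [-0.043, -0.1647, -0.4556, 0.457, 1]
    - [-0.043, -0.1647, -0.4556, 0.457, 1]
    - [-0.043, -0.1647, -0.4556, 0.457, 1]
    - [-0.043, -0.1647, -0.4556, 0.457, 1]
    - [-0.043, -0.1647, -0.4556, 0.457, 1]
    - [-0.043, -0.1647, -0.4556, 0.457, 1]
    - [-0.043, -0.1647, -0.4556, 0.457, 1]

```text
time: 1.75
ee_pos: [0.5556, -0.2183, 0.2497]
tcp_rot: [-5.0, 89.9, 167.7]
wrist_force: [-0.6, -1.5, -0.2]
opening: 0.0853
```

```bash
python3 - <<'E'
from h import *
go([.555,-.219,.25],82.5)
c=take("wrist");W=cloud(c);cv2.imwrite("pics/w1.png",c["frame"]);np.savez("w1.npz",W=W,f=c["frame"])
X,Y,Z=np.moveaxis(W,-1,0)
R=(X>.35)&(X<.75)&(Y<-.12)&(Y>-.33)
m=R&(Z>.1);P=W[m];print("tab",m.sum(),P.mean(0),((P.min(0)+P.max(0))/2),P[:,2].max())
if m.any():
    print(cv2.minAreaRect(P[:,:2].astype(np.float32)*1000))
m=R&(Z>.076)&(Z<.087);P=W[m];u,s,v=np.linalg.svd(P[:,:2]-P[:,:2].mean(0));print(m.sum(),P.mean(0),np.degrees(np.arctan2(v[0,1],v[0,0])),P.min(0),P.max(0))
E
```

```text
from [ 0.5556 -0.2183  0.2497] yaw_y -97.38 shift [-0.0003  0.0008  0.0005] roll deg 0.11603340259381412 rad 0.002 q [-21.4  13.   24.  101.   -0.  165.9] t 1.75
tab 38998 [ 0.56585226 -0.21789915  0.34389779] [ 0.55771256 -0.21853009  0.2358013 ] 0.3715120387221
((560.485107421875, -217.93295288085938), (149.38421630859375, 34.115936279296875), 82.67967987060547)
3121 [ 0.58225198 -0.22219907  0.08190571] 172.4533838145292 [ 0.41463481 -0.26782105  0.07602496] [ 0.69840914 -0.17290088  0.08696879]
```

```bash
python3 - <<'E'
from h import *
z=np.load("w1.npz");W=z["W"]
X,Y,Z=np.moveaxis(W,-1,0)
R=(X>.35)&(X<.75)&(Y<-.12)&(Y>-.33)
for lo in (.1,.122):
    m=R&(Z>lo)&(Z<.15);P=W[m];print("tab",m.sum(),P.mean(0),P.min(0),P.max(0),cv2.minAreaRect(P[:,:2].astype(np.float32)*1000))
cv2.imwrite("pics/w1b.png",z["f"])
E
```

```text
tab 310 [ 0.55931144 -0.21924999  0.12503831] [ 0.54480838 -0.22607027  0.10009057] [ 0.56915151 -0.21206804  0.12942496] ((556.989501953125, -219.19300842285156), (11.520647048950195, 23.904150009155273), 83.08031463623047)
tab 262 [ 0.55764598 -0.21903577  0.12752841] [ 0.54480838 -0.22607027  0.12206776] [ 0.5690582  -0.21206804  0.12942496] ((556.9259033203125, -219.2373046875), (11.3944091796875, 23.797739028930664), 82.56599426269531)
```

View pics/w1.png

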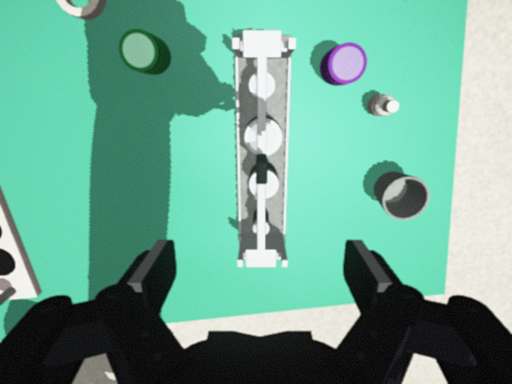

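Request:
apply_moves:
  commands:
    - [0, 0, 0, 0.15, 0.2]
    - [0, 0, 0, 0.3, 0.2]
    - [0, 0, 0, 0, 0.2]
    - [0, 0, 0, -0.3, 0.2]
    - [0, 0, 0, -0.6, 0.2]
    - [0, 0, 0, -0.9, 0.2]
    - [0, 0, 0, -1.2, 0.2]
    - [0, 0, 0, -1.5, 0.2]
    - [0, 0, 0, -1.57, 0.2]
    - [0, 0, 0, -1.57, 0.2]
    - [0, 0, 0, -1.57, 0.2]
    - [0, 0, 0, -1.57, 0.2]

```text
time: 3.0
ee_pos: [0.5537, -0.2205, 0.2505]
tcp_rot: [-84.6, 90.0, 158.3]
wrist_force: [0.5, 0.4, -0.1]
opening: 0.0516
```

The wrist crop shows the bar down the middle of the rack with its black tab at (262,168). Under it, from far to near, are a medium eyepiece c (262,83), the widest a (263,135), b (264,183) and thin d (262,225). Green (145,50) and purple (347,63) are outside the rack.

```bash
python3 - <<'E'
from h import *
go([.557,-.2192,.14],82.5)
E
```

```text
from [ 0.5537 -0.2205  0.2505] yaw_y -27.07 shift [ 0.1105  0.0024 -0.0027] roll deg 70.43476842117963 rad 1.2293 q [-21.7  12.9  23.9 101.   -0.   95.4] t 3.0
```

Request:
apply_moves:
  commands:
    - [0, 0.0024, -0.0027, -0.3, 0.2]
    - [0, 0.0024, -0.0027, -0.6, 0.2]
    - [0, 0.0024, -0.0027, -0.9, 0.2]
    - [0, 0.0024, -0.0027, -1.2, 0.0]
    - [0, 0.0024, -0.0027, -1.5, 0.0]
    - [0, 0.0024, -0.0027, -1.912, 0.0]
    - [0, 0.0024, -0.0027, -1.912, 0]
    - [0, 0.0024, -0.0027, -1.912, 0]
    - [0, 0.0024, -0.0027, -1.912, 0]
    - [0, 0.0024, -0.0027, -1.912, 0]
    - [0.05, 0.0024, -0.0027, -1.912, 0]
    - [0.08, 0.0024, -0.0027, -1.912, 0]

```text
time: 4.2
ee_pos: [0.5557, -0.2205, 0.1687]
tcp_rot: [-169.4, 90.0, 176.7]
wrist_force: [0.2, 0.8, -0.6]
opening: 0.043
```

```bash
python3 - <<'E'
from h import *
go([.557,-.2192,.0905],82.5)
E
```

```text
from [ 0.5557 -0.2205  0.1687] yaw_y 76.06 shift [0.0782 0.0016 0.001 ] roll deg -6.435072017132015 rad -0.1123 q [-21.6  11.   12.5  91.5  -0.   -7.7] t 4.2
```

Request:
apply_moves:
  commands:
    - [0.03, 0.0016, 0.001, -0.1123, 0]
    - [0.05, 0.0016, 0.001, -0.1123, 0]
    - [0.07, 0.0016, 0.001, -0.1123, 0]
    - [0.0782, 0.0016, 0.001, -0.1123, 0]
    - [0.0782, 0.0016, 0.001, -0.1123, 0]
    - [0.0782, 0.0016, 0.001, -0.1123, -1]
    - [0.0782, 0.0016, 0.001, -0.1123, -1]
    - [0.0782, 0.0016, 0.001, -0.1123, -1]
    - [0.0782, 0.0016, 0.001, -0.1123, -1]
    - [0.0782, 0.0016, 0.001, -0.1123, -1]
    - [0.0782, 0.0016, 0.001, -0.1123, -1]
    - [0.0782, 0.0016, 0.001, -0.1123, -1]
  newtons: 50

```text
time: 5.4
ee_pos: [0.5575, -0.2198, 0.0921]
tcp_rot: [-41.7, 89.9, -49.3]
wrist_force: [-0.9, -3.2, 5.8]
opening: 0.0107
```

```bash
python3 - <<'E'
from h import *
go([.557,-.2192,.14],82.5); print(bot.get_obs()["opening"])
E
```

```text
from [ 0.5575 -0.2198  0.0921] yaw_y 82.49 shift [-0.0479  0.0005 -0.0005] roll deg -0.013384717912316546 rad -0.0002 q [-21.5  10.8   3.9  82.9  -0.1 -14. ] t 5.4
0.0107258384248331
```

Request:
apply_moves:
  commands:
    - [-0.01, 0, 0, 0, -1]
    - [-0.02, 0, 0, 0, -1]
    - [-0.03, 0, 0, 0, -1]
    - [-0.045, 0, 0, 0, -1]
    - [-0.06, 0, 0, 0, -1]
    - [-0.075, 0, 0, 0, -1]
    - [-0.085, 0, 0, 0, -1]
    - [-0.085, 0, 0, 0, -1]

```text
time: 6.2
ee_pos: [0.5581, -0.2199, 0.1791]
tcp_rot: [-25.7, 89.7, -33.2]
wrist_force: [0.5, -0.1, -3.1]
opening: 0.0106
```

```bash
python3 - <<'E'
from h import *
z=np.load("scene0.npz");W=z["W"];X,Y,Z=np.moveaxis(W,-1,0)
m=((X>.3)&(X<.85)&(Y>-.12)&(Y<.14)&(Z>.008)&(Z<.15)).astype(np.uint8)
k,l,st,ce=cv2.connectedComponentsWithStats(m)
for i in range(1,k):
    if st[i,4]>10: print(st[i],W[l==i].min(0).round(3),W[l==i].max(0).round(3))
c=take("side");cv2.imwrite("pics/s2.png",c["frame"])
print(bot.get_obs()["opening"],bot.get_obs()["wrist_force"],bot.get_obs()["torque"]);go([.545,0,.16],90)
E
```

```text
[329 209  20  14 117] [0.301 0.039 0.008] [0.349 0.092 0.016]
[169 215  20  27 459] [ 0.676 -0.119  0.008] [ 0.722 -0.072  0.058]
[150 256  25  21 315] [ 0.752 -0.052  0.008] [0.806 0.004 0.02 ]
[ 141  283   48   49 1075] [0.8   0.02  0.014] [0.85  0.14  0.025]
0.010457689878587974 [ 0.02144853  0.0849672  -2.75552852] [0.06311757 0.03596475 0.03965023]
from [ 0.5578 -0.2198  0.1778] yaw_y 82.49 shift [ 0.0173  0.2162 -0.0414] roll deg -7.51137546773306 rad -0.1311 q [-21.5  11.2  13.7  92.4  -0.1 -14. ] t 6.25
```

View pics/s2.png

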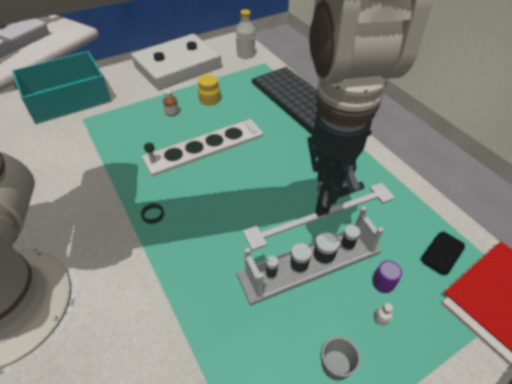

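The bar is out, level and held by its tab at (330,205). The four eyepieces are still upright in the rack: d (271,265), b (300,256), a (326,246), c (350,235). I'll lay the bar in the free strip at y≈0.

Request:
apply_moves:
  commands:
    - [0, 0.02, -0.004, -0.02, -1]
    - [0, 0.05, -0.01, -0.05, -1]
    - [0, 0.085, -0.016, -0.08, -1]
    - [0, 0.12, -0.022, -0.11, -1]
    - [0, 0.155, -0.03, -0.131, -1]
    - [0.02, 0.185, -0.036, -0.131, -1]
    - [0.04, 0.206, -0.04, -0.131, -1]
    - [0.07, 0.2162, -0.0414, -0.131, -1]
    - [0.1, 0.2162, -0.0414, -0.131, -1]
    - [0.12, 0.2162, -0.0414, -0.131, -1]
    - [0.135, 0.2162, -0.0414, -0.131, -1]
    - [0.135, 0.2162, -0.0414, -0.131, -1]

```text
time: 7.45
ee_pos: [0.5437, -0.0003, 0.0398]
tcp_rot: [-128.1, 89.9, -128.1]
wrist_force: [-0.1, -0.1, -2.6]
opening: 0.0106
```

```bash
python3 - <<'E'
from h import *
go([.545,0,.017],90);o=bot.get_obs();print(o["opening"],o["wrist_force"])
c=take("side");W=cloud(c);X,Y,Z=np.moveaxis(W,-1,0)
m=(X>.38)&(X<.72)&(abs(Y)<.04)&(Z>.008)&(Z<.06);P=W[m];
for a,b in((.38,.46),(.63,.72)):
    q=P[(P[:,0]>a)&(P[:,0]<b)];print(len(q),q.min(0),q.max(0),np.percentile(q[:,2],[50,90]))
E
```

```text
from [ 5.437e-01 -3.000e-04  3.980e-02] yaw_y 89.99 shift [0.0228 0.0004 0.0013] roll deg -0.005531269500920644 rad -0.0001 q [ 0.   4.3 -9.2 76.6 -0.1  0. ] t 7.45
0.010591785592751745 [-0.08187392 -0.0824267  -2.5783435 ]
275 [ 0.39818476 -0.02151162  0.01966389] [0.45983808 0.02017331 0.03157355] [0.02835182 0.03007245]
191 [ 0.63083399 -0.0203481   0.01947009] [0.68038692 0.01981635 0.03022476] [0.02733623 0.02922715]
```

Request:
apply_moves:
  commands:
    - [0.01, 0, 0, 0, -1]
    - [0.015, 0, 0, 0, -1]
    - [0.018, 0, 0, 0, -1]
    - [0.02, 0, 0, 0, -1]
    - [0.0215, 0, 0, 0, -1]
    - [0.0215, 0, 0, 0, -1]

```text
time: 8.1
ee_pos: [0.5447, -0.0004, 0.0201]
tcp_rot: [-68.3, 89.9, -68.4]
wrist_force: [-0.2, -0.7, -2.4]
opening: 0.0105
```

Still 2.4 N hanging, so I'll lower it a little more and then release.

Request:
apply_moves:
  commands:
    - [0.002, 0, 0, 0, -1]
    - [0.003, 0, 0, 0, -1]
    - [0.004, 0, 0, 0, -1]
    - [0.004, 0, 0, 0, -1]

```text
time: 8.5
ee_pos: [0.545, -0.0007, 0.0179]
tcp_rot: [-48.1, 89.8, -48.1]
wrist_force: [-4.4, -2.2, 12.5]
opening: 0.0104
```

Request:
apply_moves:
  commands:
    - [0, 0, 0, 0, 0.3]
    - [0, 0, 0, 0, 0.3]
    - [0, 0, 0, 0, 0.3]
    - [0, 0, 0, 0, 0.3]
    - [-0.03, 0, 0, 0, 0.3]
    - [-0.07, 0, 0, 0, 0.3]
    - [-0.12, 0, 0, 0, 1]
    - [-0.17, 0, 0, 0, 1]
    - [-0.22, 0, 0.0, 0, 1]
    - [-0.27, 0, 0.0, 0, 1]
    - [-0.27, 0, 0.0, 0, 1]
    - [-0.27, 0, 0.0, 0, 1]

```text
time: 9.7
ee_pos: [0.5451, 0.0, 0.2889]
tcp_rot: [-28.4, 89.7, -28.4]
wrist_force: [-0.4, -0.3, -0.9]
opening: 0.0855
```

```bash
cat >> h.py <<'E'
def eyes(W):
    X,Y,Z=np.moveaxis(W,-1,0)
    m=((X>.4)&(X<.71)&(Y<-.15)&(Y>-.29)&(Z>.064)&(Z<.076)).astype(np.uint8)
    k,l,st,ce=cv2.connectedComponentsWithStats(m)
    for i in range(1,k):
        if st[i,4]>40:
            P=W[l==i];c,r=cv2.minEnclosingCircle(P[:,:2].astype(np.float32)*1000);print("eye",st[i],np.round(c,1),"D",round(2*r,1),"zmax",P[:,2].max().round(4))
def seats(W,f):
    X,Y,Z=np.moveaxis(W,-1,0)
    m=((f.astype(int).max(-1)<70)&(X>.39)&(X<.68)&(Y>.15)&(Y<.28)&(Z<.03)).astype(np.uint8)
    k,l,st,ce=cv2.connectedComponentsWithStats(m)
    for i in range(1,k):
        if st[i,4]>150:
            P=W[l==i];c,r=cv2.minEnclosingCircle(P[:,:2].astype(np.float32)*1000);print("seat",st[i],np.round(c,1),"D",round(2*r,1),"mean",P.mean(0).round(4))
E
python3 - <<'E'
from h import *
c=take("wrist");W=cloud(c);cv2.imwrite("pics/w3.png",c["frame"]);np.savez("w3.npz",W=W,f=c["frame"])
eyes(W);seats(W,c["frame"]);go([.5,0,.3],90)
E
```

```text
eye [ 69  52  38  14 318] [ 432.9 -208.1] D 45.0 zmax 0.076
eye [117  58   5  10  43] [ 432.8 -171.4] D 9.8 zmax 0.0751
eye [ 88  84  19  17 263] [ 467.3 -206.1] D 22.3 zmax 0.0714
eye [ 82 125  30  28 650] [ 527.  -217.2] D 38.1 zmax 0.0725
eye [ 82 165  34  32 830] [ 585.2 -224. ] D 45.5 zmax 0.0726
eye [ 91 209  22  20 334] [ 643.2 -229.9] D 30.7 zmax 0.0721
eye [ 78 237  46  14 381] [ 680.9 -236. ] D 64.0 zmax 0.076
seat [395  51  34  36 950] [436.2 214.6] D 47.9 mean [0.4358 0.2147 0.0174]
seat [388  95  33  33 833] [493.8 213.1] D 47.7 mean [0.4935 0.2132 0.0174]
seat [382 136  32  30 730] [551.7 211.6] D 47.3 mean [0.5514 0.2115 0.0174]
seat [377 173  30  27 640] [609.8 210.1] D 47.6 mean [0.609  0.2101 0.0175]
from [ 0.5446 -0.      0.2872] yaw_y 89.98 shift [-0.0128 -0.     -0.0446] roll deg -0.02301107060537788 rad -0.0004 q [ 1.000e-01  6.800e+00  2.120e+01  1.042e+02 -1.000e-01  1.000e-01] t 9.75
```

View pics/w3.png

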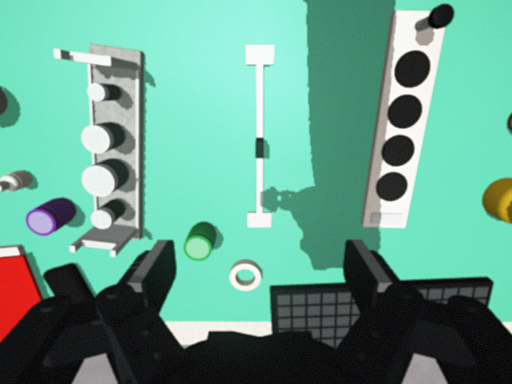

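The wrist view shows the bar flat on the desk at (260,137) with its tab up. The uncovered eyepieces are at (98,92), (97,138), (98,180) and (103,214), measuring 22, 38, 45 and 31 mm, i.e. d, b, a, c. The post knob is at (441,16) beside seat 1 (412,68). Next I'll look at the stand and the rack from matching hover poses.

Request:
apply_moves:
  commands:
    - [0.047, 0.05, -0.022, 0.026, 1]
    - [0.047, 0.1, -0.022, 0.026, 1]
    - [0.047, 0.15, -0.022, 0.026, 1]
    - [0.047, 0.19, -0.022, 0.026, 1]
    - [0.047, 0.212, -0.022, 0.026, 1]
    - [0.047, 0.212, -0.022, 0.026, 1]
    - [0.047, 0.212, -0.022, 0.026, 1]
    - [0.047, 0.212, -0.022, 0.026, 1]

```text
time: 10.55
ee_pos: [0.5225, 0.2109, 0.2387]
tcp_rot: [-82.2, 89.8, -83.8]
wrist_force: [0.6, -1.0, -0.2]
opening: 0.0853
```

```bash
python3 - <<'E'
from h import *
c=take("wrist");W=cloud(c);seats(W,c["frame"]);go([.556,-.22,.24],82.5)
E
```

```text
seat [ 242   66   38   40 1178] [436.2 215.6] D 47.9 mean [0.4358 0.2158 0.017 ]
seat [244 114  35  36 990] [493.9 214.8] D 47.5 mean [0.4935 0.2147 0.0171]
seat [245 158  33  33 845] [552.  213.6] D 47.2 mean [0.5514 0.2134 0.0172]
seat [246 198  31  30 731] [609.  211.9] D 47.1 mean [0.609  0.2117 0.0173]
from [0.5227 0.2107 0.2391] yaw_y 88.41 shift [ 0.0005 -0.4296  0.0453] roll deg 5.911247954802647 rad 0.1032 q [22.1  7.8 16.7 98.9 -0.2 23.6] t 10.6
```

Request:
apply_moves:
  commands:
    - [0, -0.05, 0.005, 0.02, 1]
    - [0, -0.1, 0.01, 0.04, 1]
    - [0, -0.15, 0.015, 0.06, 1]
    - [0, -0.2, 0.02, 0.08, 1]
    - [0, -0.25, 0.025, 0.1, 1]
    - [0, -0.3, 0.03, 0.103, 1]
    - [0, -0.35, 0.035, 0.103, 1]
    - [0, -0.4, 0.04, 0.103, 1]
    - [0, -0.4296, 0.0453, 0.103, 1]
    - [0, -0.4296, 0.0453, 0.103, 1]
    - [0, -0.4296, 0.0453, 0.103, 1]
    - [0, -0.4296, 0.0453, 0.103, 1]

```text
time: 11.8
ee_pos: [0.5556, -0.2198, 0.2407]
tcp_rot: [-62.6, 89.8, -70.1]
wrist_force: [0.4, 0.6, 1.4]
opening: 0.0855
```

```bash
python3 - <<'E'
from h import *
c=take("wrist");W=cloud(c);cv2.imwrite("pics/w4.png",c["frame"]);np.savez("w4.npz",W=W,f=c["frame"]);eyes(W);go([.585,-.2237,.1],82.5)
E
```

```text
eye [228  37  61  12 603] [ 433.4 -204. ] D 63.7 zmax 0.0759
eye [250  72  20  20 315] [ 466.8 -206.6] D 21.3 zmax 0.0722
eye [242 121  31  32 796] [ 526.7 -217.7] D 36.9 zmax 0.0724
eye [ 240  167   37   36 1032] [ 585.1 -224.3] D 44.9 zmax 0.0727
eye [249 217  22  23 403] [ 643.3 -229.6] D 30.4 zmax 0.0723
eye [234 250  49  12 476] [ 677.4 -236.2] D 63.6 zmax 0.076
from [ 0.5558 -0.2193  0.2408] yaw_y 82.54 shift [ 1.408e-01 -1.000e-04  2.930e-02] roll deg 0.037173690903301804 rad 0.0006 q [-21.5  12.6  22.4  99.7  -0.1 -14. ] t 11.85
```

View pics/w4.png

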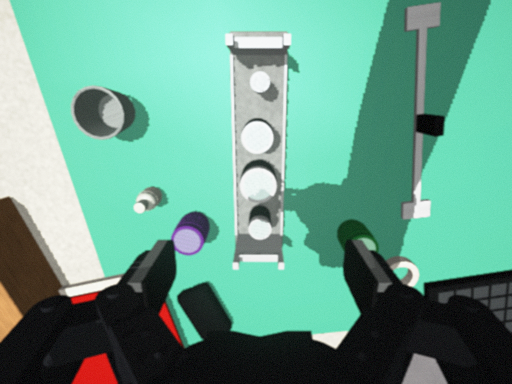

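The wrist view shows a at (258,183), b (257,136), c (260,226) and d (260,82). Their positions agree with the earlier look within 1 mm. Taking a (widest) first.

Request:
apply_moves:
  commands:
    - [0.04, -0.0006, 0.02, 0, 0.7]
    - [0.08, -0.0006, 0.0293, 0, 0.7]
    - [0.12, -0.0006, 0.0293, 0, 0.7]
    - [0.15, -0.0006, 0.0293, 0, 0.7]
    - [0.18, -0.0006, 0.0293, 0, 0.7]
    - [0.2, -0.0006, 0.0293, 0, 0.7]
    - [0.2128, -0.0006, 0.0293, 0, 0.7]
    - [0.2128, -0.0006, 0.0293, 0, 0.7]
    - [0.2128, -0.0006, 0.0293, 0, 0.7]

```text
time: 12.75
ee_pos: [0.5855, -0.2241, 0.0292]
tcp_rot: [-48.1, 89.8, -55.5]
wrist_force: [-0.3, 1.0, -0.4]
opening: 0.0728
```

```bash
python3 - <<'E'
from h import *
go([.5851,-.2242,.028],82.5)
E
```

```text
from [ 0.5855 -0.2241  0.0292] yaw_y 82.57 shift [ 0.0012 -0.0002 -0.0004] roll deg 0.07437031850254527 rad 0.0013 q [-20.9  15.4   2.3  76.7  -0.1 -13.4] t 12.75
```

Request:
apply_moves:
  commands:
    - [0.0012, 0, 0, 0, 0.4]
    - [0.0012, 0, 0, 0, 0.25]
    - [0.0012, 0, 0, 0, 0.15]
    - [0.0012, 0, 0, 0, 0.08]
    - [0.0012, 0, 0, 0, 0]
    - [0.0012, 0, 0, 0, -1]
    - [0.0012, 0, 0, 0, -1]
    - [0.0012, 0, 0, 0, -1]
    - [0.0012, 0, 0, 0, -1]
  newtons: 40

```text
time: 13.65
ee_pos: [0.5859, -0.2245, 0.0289]
tcp_rot: [-42.9, 89.7, -50.3]
wrist_force: [-0.5, -2.4, 5.5]
opening: 0.0445
```

```bash
python3 - <<'E'
from h import *
go([.5851,-.2242,.13],82.5);o=bot.get_obs();print(o["opening"],o["wrist_force"])
E
```

```text
from [ 0.5859 -0.2245  0.0289] yaw_y 82.56 shift [-0.1011 -0.0002 -0.0004] roll deg 0.05609066017676412 rad 0.001 q [-20.9  15.4   2.3  76.6  -0.2 -13.4] t 13.65
0.04446890284736334 [-0.52421199 -2.41124754  5.53892637]
```

Request:
apply_moves:
  commands:
    - [-0.01, 0, 0, 0, -1]
    - [-0.03, 0, 0, 0, -1]
    - [-0.06, 0, 0, 0, -1]
    - [-0.09, 0.01, -0.005, 0, -1]
    - [-0.105, 0.03, -0.015, -0.01, -1]
    - [-0.105, 0.065, -0.032, -0.02, -1]
    - [-0.105, 0.1, -0.049, -0.03, -1]
    - [-0.105, 0.14, -0.069, -0.04, -1]
    - [-0.105, 0.18, -0.089, -0.05, -1]
    - [-0.105, 0.22, -0.108, -0.06, -1]
    - [-0.105, 0.26, -0.128, -0.07, -1]
    - [-0.105, 0.3, -0.148, -0.08, -1]

```text
time: 14.85
ee_pos: [0.4766, 0.0941, 0.1327]
tcp_rot: [-43.2, 89.7, -46.1]
wrist_force: [0.0, 0.5, -1.6]
opening: 0.0443
```

```bash
python3 - <<'E'
from h import *
go([.437,.2152,.06],88.5);o=bot.get_obs();print(o["opening"],o["wrist_force"])
E
```

```text
from [0.4766 0.0941 0.1327] yaw_y 87.15 shift [ 0.072   0.1192 -0.0458] roll deg -1.3450324115441674 rad -0.0235 q [11.3 -4.9 -8.  86.7 -0.3 14.2] t 14.85
0.04425153753747164 [ 0.03882735  0.46034761 -1.63824231]
```

Request:
apply_moves:
  commands:
    - [0, 0.03, -0.012, -0.0235, -1]
    - [0, 0.06, -0.024, -0.0235, -1]
    - [0, 0.09, -0.035, -0.0235, -1]
    - [0, 0.11, -0.042, -0.0235, -1]
    - [0.02, 0.1192, -0.0458, -0.0235, -1]
    - [0.04, 0.1192, -0.0458, -0.0235, -1]
    - [0.06, 0.1192, -0.0458, -0.0235, -1]
    - [0.075, 0.1192, -0.0458, -0.0235, -1]
    - [0.085, 0.1192, -0.0458, -0.0235, -1]
    - [0.09, 0.1192, -0.0458, -0.0235, -1]
    - [0.09, 0.1192, -0.0458, -0.0235, -1]
    - [0.09, 0.1192, -0.0458, -0.0235, -1]

```text
time: 16.05
ee_pos: [0.4375, 0.2152, 0.0427]
tcp_rot: [-36.1, 89.7, -37.6]
wrist_force: [-0.4, 1.2, -0.7]
opening: 0.0445
```

```bash
python3 - <<'E'
from h import *
go([.437,.2152,.032],88.5);o=bot.get_obs();print(o["opening"],o["wrist_force"])
c=take("wrist");cv2.imwrite("pics/w5.png",c["frame"]);W=cloud(c);seats(W,c["frame"])
E
```

```text
from [0.4375 0.2152 0.0427] yaw_y 88.49 shift [ 0.0107 -0.     -0.0005] roll deg -0.007271742263043279 rad -0.0001 q [ 26.4  -3.7 -16.9  76.7  -0.3  27.9] t 16.05
0.044482141090412326 [-0.4154627   1.17836605 -0.73306511]
seat [225 172  67  36 787] [433.1 215.5] D 47.3 mean [0.4197 0.2147 0.0174]
seat [233 288  52  13 199] [506.1 214. ] D 40.1 mean [0.5129 0.2141 0.0172]
seat [ 230  310   57   26 1067] [547.3 212.6] D 46.5 mean [0.5398 0.213  0.0172]
```

View pics/w5.png

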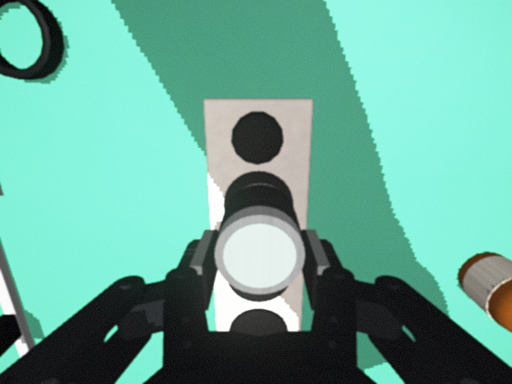

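The view shows a held level at (260,255). Seat 1 is partly hidden beneath it at (258,190), the post knob is at (257,137) and seat 2 at (257,320). Lowering now.

Request:
apply_moves:
  commands:
    - [0.004, 0, -0.0005, 0, -1]
    - [0.007, 0, -0.0005, 0, -1]
    - [0.009, 0, -0.0005, 0, -1]
    - [0.0105, 0, -0.0005, 0, -1]
    - [0.0115, 0, -0.0005, 0, -1]
    - [0.0115, 0, -0.0005, 0, -1]

```text
time: 16.7
ee_pos: [0.4372, 0.2152, 0.0319]
tcp_rot: [-31.5, 89.7, -33.0]
wrist_force: [-2.1, -2.4, 4.0]
opening: 0.0446
```

Request:
apply_moves:
  commands:
    - [0, 0, 0, 0, 0.1]
    - [0, 0, 0, 0, 0.2]
    - [0, 0, 0, 0, 0.3]
    - [0, 0, 0, 0, 0.5]
    - [0, 0, 0, 0, 0.5]
    - [-0.02, 0, 0, 0, 0.5]
    - [-0.05, 0, 0, 0, 0.5]
    - [-0.09, 0, 0, 0, 0.5]
    - [-0.13, 0, 0, 0, 0.5]
    - [-0.17, 0, 0, 0, 0.5]
    - [-0.2, 0, 0, 0, 0.5]
    - [-0.2, 0, 0, 0, 0.5]

```text
time: 17.9
ee_pos: [0.4373, 0.2165, 0.2362]
tcp_rot: [-1.1, 89.4, -2.6]
wrist_force: [0.6, -0.2, -0.8]
opening: 0.0644
```

```bash
cat >> h.py <<'E'
def placed(W,x,y):
    X,Y,Z=np.moveaxis(W,-1,0);m=(np.hypot(X-x,Y-y)<.035)&(Z>.066)&(Z<.08);P=W[m]
    c,r=cv2.minEnclosingCircle(P[:,:2].astype(np.float32)*1000);print("placed",m.sum(),np.round(c,1),"D",round(2*r,1),"z",np.median(P[:,2]).round(4),"err",np.round(np.array(c)-[1e3*x,1e3*y],1))
E
python3 - <<'E'
from h import *
c=take("wrist");W=cloud(c);placed(W,.4362,.2156);seats(W,c["frame"]);go([.5269,-.2175,.13],82.5);o=bot.get_obs();print(o["opening"])
E
```

```text
placed 1148 [436.7 217.1] D 45.1 z 0.073 err [0.5 1.5]
seat [242 179  33  28 749] [493.8 214.6] D 46.6 mean [0.4948 0.2148 0.0172]
seat [243 214  31  29 687] [550.7 213.3] D 47.0 mean [0.5506 0.2127 0.0173]
seat [244 250  29  26 602] [609.2 211.5] D 46.3 mean [0.6085 0.2114 0.0174]
from [0.437  0.2163 0.2338] yaw_y 88.49 shift [ 0.1053 -0.4311  0.1004] roll deg 5.988023805393027 rad 0.1045 q [26.5 -3.3  4.7 97.6 -0.3 28. ] t 17.95
0.06399002554545366
```

Request:
apply_moves:
  commands:
    - [0, -0.05, 0.012, 0.02, 0.5]
    - [0, -0.1, 0.023, 0.04, 0.5]
    - [0, -0.15, 0.035, 0.06, 0.5]
    - [0, -0.2, 0.047, 0.08, 0.5]
    - [0.02, -0.25, 0.058, 0.1, 0.5]
    - [0.04, -0.3, 0.07, 0.1045, 0.5]
    - [0.06, -0.35, 0.08, 0.1045, 0.5]
    - [0.08, -0.39, 0.09, 0.1045, 0.5]
    - [0.1, -0.42, 0.1, 0.1045, 0.5]
    - [0.12, -0.4311, 0.1004, 0.1045, 0.5]
    - [0.12, -0.4311, 0.1004, 0.1045, 0.5]
    - [0.12, -0.4311, 0.1004, 0.1045, 0.5]

```text
time: 19.15
ee_pos: [0.5262, -0.2171, 0.1143]
tcp_rot: [1.7, 89.6, -5.8]
wrist_force: [0.7, 0.2, 0.5]
opening: 0.0638
```

```bash
python3 - <<'E'
from h import *
c=take("wrist");W=cloud(c);placed(W,.5268,-.2175);placed(W,.4669,-.2064);go([.5268,-.2175,.028],82.5);o=bot.get_obs();print(o["tcp_rot"],toolR(o)[:,0].round(4))
E
```

```text
placed 1698 [ 526.5 -217.7] D 37.5 z 0.07 err [-0.3 -0.2]
placed 786 [ 454.4 -204.7] D 46.1 z 0.0699 err [-12.5   1.7]
from [ 0.5268 -0.2168  0.1155] yaw_y 82.52 shift [ 0.0875 -0.0006 -0.0006] roll deg 0.021091871445875654 rad 0.0004 q [-22.4   6.3   1.4  84.6   0.1 -14.9] t 19.2
[-2.34091816 89.52969767 -9.81974751] [ 0.0081 -0.0014 -1.    ]
```

Request:
apply_moves:
  commands:
    - [0.03, -0.0006, -0.0004, 0, 0.5]
    - [0.06, -0.0006, -0.0004, 0, 0.5]
    - [0.08, -0.0006, -0.0004, 0, 0.5]
    - [0.0875, -0.0006, -0.0004, 0, 0.5]
    - [0.0875, -0.0006, -0.0004, 0, 0.5]
    - [0.0875, -0.0006, -0.0004, 0, 0.2]
    - [0.0875, -0.0006, -0.0004, 0, 0.05]
    - [0.0875, -0.0006, -0.0004, 0, -0.05]
    - [0.0875, -0.0006, -0.0004, 0, -0.1]
    - [0.0875, -0.0006, -0.0004, 0, -1]
    - [0.0875, -0.0006, -0.0004, 0, -1]
    - [0.0875, -0.0006, -0.0004, 0, -1]

```text
time: 20.4
ee_pos: [0.5275, -0.2179, 0.029]
tcp_rot: [-5.2, 89.4, -12.7]
wrist_force: [-0.3, -1.5, 4.8]
opening: 0.0367
```

```bash
python3 - <<'E'
from h import *
go([.4939,.2148,.13],88.5);o=bot.get_obs();print(o["opening"],o["wrist_force"])
E
```

```text
from [ 0.5275 -0.2179  0.029 ] yaw_y 82.51 shift [-0.1022  0.4245 -0.0888] roll deg -5.993605215205264 rad -0.1046 q [-22.5   7.5  -6.9  75.    0.1 -15. ] t 20.4
0.03668400410585159 [-0.26963581 -1.51210426  4.79229734]
```

Request:
apply_moves:
  commands:
    - [-0.01, 0, 0, 0, -1]
    - [-0.03, 0, 0, 0, -1]
    - [-0.06, 0, 0, 0, -1]
    - [-0.09, 0.015, -0.003, 0, -1]
    - [-0.102, 0.045, -0.009, -0.01, -1]
    - [-0.102, 0.085, -0.018, -0.02, -1]
    - [-0.102, 0.125, -0.026, -0.035, -1]
    - [-0.102, 0.165, -0.034, -0.05, -1]
    - [-0.102, 0.205, -0.043, -0.065, -1]
    - [-0.102, 0.245, -0.051, -0.08, -1]
    - [-0.102, 0.285, -0.06, -0.095, -1]
    - [-0.102, 0.325, -0.068, -0.1046, -1]

```text
time: 21.6
ee_pos: [0.501, 0.1151, 0.1307]
tcp_rot: [-9.4, 89.4, -10.9]
wrist_force: [0.7, -0.6, -1.0]
opening: 0.0363
```

```bash
python3 - <<'E'
from h import *
go([.4946,.2148,.042],88.5);o=bot.get_obs();print(o["opening"],o["wrist_force"])
E
```

```text
from [0.501  0.1151 0.1307] yaw_y 88.53 shift [ 0.0885  0.0997 -0.0098] roll deg 0.027830860231517818 rad 0.0005 q [13.1 -1.4 -4.9 85.9 -0.2 14.5] t 21.6
0.036340319996906956 [ 0.71871317 -0.58223993 -0.96360204]
```

Request:
apply_moves:
  commands:
    - [0, 0.035, -0.003, 0, -1]
    - [0, 0.065, -0.006, 0, -1]
    - [0, 0.088, -0.009, 0, -1]
    - [0.01, 0.0997, -0.0098, 0, -1]
    - [0.03, 0.0997, -0.0098, 0, -1]
    - [0.055, 0.0997, -0.0098, 0, -1]
    - [0.075, 0.0997, -0.0098, 0, -1]
    - [0.0885, 0.0997, -0.0098, 0, -1]
    - [0.0885, 0.0997, -0.0098, 0, -1]
    - [0.0885, 0.0997, -0.0098, 0, -1]

```text
time: 22.6
ee_pos: [0.4948, 0.2146, 0.0424]
tcp_rot: [-9.0, 89.4, -10.5]
wrist_force: [-0.4, 0.4, -0.9]
opening: 0.0361
```

```bash
python3 - <<'E'
from h import *
go([.4946,.2148,.032],88.5);o=bot.get_obs();print(o["opening"],o["wrist_force"])
E
```

```text
from [0.4948 0.2146 0.0424] yaw_y 88.51 shift [ 0.0104  0.0002 -0.0003] roll deg 0.008615126941251106 rad 0.0002 q [ 23.6   3.  -10.2  76.3  -0.3  25.1] t 22.6
0.03605651888874641 [-0.43915707  0.3736577  -0.93788575]
```

Request:
apply_moves:
  commands:
    - [0.004, 0, 0, 0, -1]
    - [0.007, 0, 0, 0, -1]
    - [0.009, 0, 0, 0, -1]
    - [0.0105, 0, 0, 0, -1]
    - [0.0112, 0, 0, 0, -1]
    - [0.0112, 0, 0, 0, -1]

```text
time: 23.2
ee_pos: [0.4952, 0.2146, 0.032]
tcp_rot: [-7.1, 89.4, -8.6]
wrist_force: [-1.2, -1.7, 3.6]
opening: 0.0363
```

Request:
apply_moves:
  commands:
    - [0, 0, 0, 0, -0.1]
    - [0, 0, 0, 0, 0.0]
    - [0, 0, 0, 0, 0.15]
    - [0, 0, 0, 0, 0.35]
    - [0, 0, 0, 0, 0.35]
    - [-0.02, 0, 0, 0, 0.35]
    - [-0.05, 0, 0, 0, 0.35]
    - [-0.09, 0, 0, 0, 0.35]
    - [-0.13, 0, 0, 0, 0.35]
    - [-0.17, 0, 0, 0, 0.35]
    - [-0.2, 0, 0, 0, 0.35]
    - [-0.2, 0, 0, 0, 0.35]

```text
time: 24.4
ee_pos: [0.4942, 0.2155, 0.2367]
tcp_rot: [5.0, 89.0, 3.5]
wrist_force: [-0.2, 0.9, -1.0]
opening: 0.0576
```

```bash
python3 - <<'E'
from h import *
c=take("wrist");W=cloud(c);placed(W,.4939,.2148);placed(W,.4362,.2156);go([.6433,-.2298,.13],82.5);o=bot.get_obs();print(o["opening"])
E
```

```text
placed 786 [494.6 215.8] D 37.2 z 0.0729 err [0.7 1. ]
placed 1316 [436.7 216.9] D 44.6 z 0.0729 err [0.5 1.3]
from [0.4938 0.2153 0.2341] yaw_y 88.51 shift [ 0.1063 -0.4411  0.1595] roll deg 6.009692074801492 rad 0.1049 q [23.8  3.3 11.3 97.2 -0.3 25.2] t 24.45
0.05774673183596916
```

Request:
apply_moves:
  commands:
    - [0, -0.045, 0.016, 0.02, 0.35]
    - [0, -0.09, 0.032, 0.04, 0.35]
    - [0, -0.135, 0.049, 0.06, 0.35]
    - [0, -0.18, 0.065, 0.08, 0.35]
    - [0.02, -0.225, 0.081, 0.1, 0.35]
    - [0.04, -0.27, 0.098, 0.1049, 0.35]
    - [0.06, -0.315, 0.114, 0.1049, 0.35]
    - [0.08, -0.36, 0.13, 0.1049, 0.35]
    - [0.1, -0.4, 0.145, 0.1049, 0.35]
    - [0.11, -0.43, 0.156, 0.1049, 0.35]
    - [0.12, -0.4411, 0.1595, 0.1049, 0.35]
    - [0.12, -0.4411, 0.1595, 0.1049, 0.35]

```text
time: 25.65
ee_pos: [0.6423, -0.2307, 0.1127]
tcp_rot: [16.3, 89.4, 8.7]
wrist_force: [0.3, 0.6, 0.6]
opening: 0.0576
```

```bash
python3 - <<'E'
from h import *
c=take("wrist");W=cloud(c);placed(W,.6433,-.2298);go([.6433,-.2298,.028],82.5);o=bot.get_obs();print(o["tcp_rot"],toolR(o)[:,0].round(4))
E
```

```text
placed 1163 [ 653.3 -231. ] D 50.2 z 0.07 err [10.  -1.2]
from [ 0.6426 -0.2294  0.1145] yaw_y 82.45 shift [ 0.0865 -0.0005 -0.0002] roll deg -0.045522282868006414 rad -0.0008 q [-19.8  22.1  20.1  87.5   0.3 -12.2] t 25.7
[13.43969789 89.33570022  5.89330507] [ 0.0115  0.0012 -0.9999]
```

```bash
sed -i 's/def placed(W,x,y):/def placed(W,x,y,rr=.035):/;s/<.035)/<rr)/' h.py; python3 - <<'E'
from h import *
c=take("wrist");W=cloud(c);placed(W,.6433,-.2298,.021);go([.6433,-.2298,.028],82.5)
E
```

```text
placed 1079 [ 643.2 -230. ] D 29.9 z 0.07 err [-0.1 -0.2]
from [ 0.643  -0.2287  0.1159] yaw_y 82.51 shift [ 0.0879 -0.0012 -0.0007] roll deg 0.014398183536997067 rad 0.0003 q [-19.7  22.   20.2  87.5   0.3 -12.2] t 25.75
```

Request:
apply_moves:
  commands:
    - [0.03, -0.0012, -0.0004, 0, 0.35]
    - [0.06, -0.0012, -0.0004, 0, 0.35]
    - [0.08, -0.0012, -0.0004, 0, 0.35]
    - [0.0875, -0.0012, -0.0004, 0, 0.35]
    - [0.0875, -0.0012, -0.0004, 0, 0.35]
    - [0.0875, -0.0012, -0.0004, 0, 0.1]
    - [0.0875, -0.0012, -0.0004, 0, -0.1]
    - [0.0875, -0.0012, -0.0004, 0, -0.22]
    - [0.0875, -0.0012, -0.0004, 0, -0.3]
    - [0.0875, -0.0012, -0.0004, 0, -1]
    - [0.0875, -0.0012, -0.0004, 0, -1]
    - [0.0875, -0.0012, -0.0004, 0, -1]

```text
time: 26.95
ee_pos: [0.6442, -0.2304, 0.0296]
tcp_rot: [5.6, 89.1, -1.9]
wrist_force: [-0.0, -2.0, 5.9]
opening: 0.0283
```

```bash
python3 - <<'E'
from h import *
go([.552,.2134,.13],88.5);o=bot.get_obs();print(o["opening"],o["wrist_force"])
E
```

```text
from [ 0.6442 -0.2304  0.0296] yaw_y 82.49 shift [-0.102   0.4281 -0.1479] roll deg -6.00516253667935 rad -0.1048 q [-19.8  22.6  11.5  78.    0.3 -12.3] t 26.95
0.02830554951664118 [-0.01586126 -1.99173328  5.9205788 ]
```

Request:
apply_moves:
  commands:
    - [-0.01, 0, 0, 0, -1]
    - [-0.03, 0, 0, 0, -1]
    - [-0.06, 0, 0, 0, -1]
    - [-0.09, 0.015, -0.005, 0, -1]
    - [-0.102, 0.045, -0.015, -0.01, -1]
    - [-0.102, 0.085, -0.029, -0.02, -1]
    - [-0.102, 0.125, -0.043, -0.035, -1]
    - [-0.102, 0.165, -0.057, -0.05, -1]
    - [-0.102, 0.205, -0.071, -0.065, -1]
    - [-0.102, 0.245, -0.085, -0.08, -1]
    - [-0.102, 0.285, -0.098, -0.095, -1]
    - [-0.102, 0.325, -0.112, -0.1048, -1]

```text
time: 28.15
ee_pos: [0.5734, 0.1081, 0.131]
tcp_rot: [1.1, 89.1, -0.4]
wrist_force: [0.5, -0.1, -0.9]
opening: 0.0282
```

```bash
python3 - <<'E'
from h import *
go([.5525,.2125,.042],88.5);o=bot.get_obs();print(o["opening"],o["wrist_force"])
E
```

```text
from [0.5734 0.1081 0.131 ] yaw_y 88.52 shift [ 0.0886  0.1038 -0.0249] roll deg 0.023606122136499152 rad 0.0004 q [10.8  7.8  4.7 86.  -0.2 12.2] t 28.15
0.028219694410032095 [ 0.51837137 -0.0536701  -0.92544642]
```

Request:
apply_moves:
  commands:
    - [0, 0.035, -0.009, 0, -1]
    - [0, 0.065, -0.016, 0, -1]
    - [0, 0.09, -0.022, 0, -1]
    - [0.01, 0.1038, -0.0249, 0, -1]
    - [0.03, 0.1038, -0.0249, 0, -1]
    - [0.055, 0.1038, -0.0249, 0, -1]
    - [0.075, 0.1038, -0.0249, 0, -1]
    - [0.0886, 0.1038, -0.0249, 0, -1]
    - [0.0886, 0.1038, -0.0249, 0, -1]
    - [0.0886, 0.1038, -0.0249, 0, -1]

```text
time: 29.15
ee_pos: [0.5527, 0.2123, 0.0424]
tcp_rot: [1.1, 89.1, -0.4]
wrist_force: [-0.1, 0.6, -1.2]
opening: 0.0283
```

```bash
python3 - <<'E'
from h import *
go([.5525,.2125,.0325],88.5);o=bot.get_obs();print(o["opening"],o["wrist_force"])
E
```

```text
from [0.5527 0.2123 0.0424] yaw_y 88.5 shift [ 0.0099  0.0002 -0.0004] roll deg 0.003217080835838715 rad 0.0001 q [21.2  9.8 -2.8 76.6 -0.3 22.7] t 29.15
0.028323394338717188 [-0.11790582  0.58039168 -1.19111984]
```

Request:
apply_moves:
  commands:
    - [0.004, 0, 0, 0, -1]
    - [0.007, 0, 0, 0, -1]
    - [0.0085, 0, 0, 0, -1]
    - [0.0095, 0, 0, 0, -1]
    - [0.0105, 0, 0, 0, -1]
    - [0.0105, 0, 0, 0, -1]

```text
time: 29.75
ee_pos: [0.5532, 0.2123, 0.0327]
tcp_rot: [1.8, 89.1, 0.3]
wrist_force: [-0.3, -1.2, 3.8]
opening: 0.0287
```

Request:
apply_moves:
  commands:
    - [0, 0, 0, 0, -0.28]
    - [0, 0, 0, 0, -0.2]
    - [0, 0, 0, 0, -0.05]
    - [0, 0, 0, 0, 0.15]
    - [0, 0, 0, 0, 0.15]
    - [-0.02, 0, 0, 0, 0.15]
    - [-0.05, 0, 0, 0, 0.15]
    - [-0.09, 0, 0, 0, 0.15]
    - [-0.13, 0, 0, 0, 0.15]
    - [-0.17, 0, 0, 0, 0.15]
    - [-0.2, 0, 0, 0, 0.15]
    - [-0.2, 0, 0, 0, 0.15]

```text
time: 30.95
ee_pos: [0.5511, 0.2128, 0.2376]
tcp_rot: [8.1, 88.7, 6.6]
wrist_force: [0.0, 0.7, -0.3]
opening: 0.0494
```

```bash
python3 - <<'E'
from h import *
c=take("wrist");W=cloud(c);placed(W,.552,.2136);placed(W,.4939,.2148);placed(W,.4362,.2156);go([.4669,-.2064,.13],82.5);o=bot.get_obs();print(o["opening"])
E
```

```text
placed 496 [552.4 212.6] D 29.2 z 0.073 err [ 0.4 -1. ]
placed 901 [494.6 215.9] D 36.7 z 0.0729 err [0.7 1.1]
placed 1577 [436.6 216.9] D 44.7 z 0.0729 err [0.4 1.3]
from [0.5508 0.2126 0.2349] yaw_y 88.5 shift [ 0.1025 -0.4213 -0.075 ] roll deg 6.003900529117445 rad 0.1048 q [21.3 10.2 19.  97.7 -0.3 22.8] t 31.0
0.04922656327059488
```

Request:
apply_moves:
  commands:
    - [0, -0.045, -0.008, 0.02, 0.15]
    - [0, -0.09, -0.016, 0.04, 0.15]
    - [0, -0.135, -0.024, 0.06, 0.15]
    - [0, -0.18, -0.032, 0.08, 0.15]
    - [0.02, -0.225, -0.04, 0.1, 0.15]
    - [0.04, -0.27, -0.048, 0.1048, 0.15]
    - [0.06, -0.315, -0.056, 0.1048, 0.15]
    - [0.08, -0.36, -0.064, 0.1048, 0.15]
    - [0.095, -0.4, -0.071, 0.1048, 0.15]
    - [0.1, -0.4213, -0.075, 0.1048, 0.15]
    - [0.1, -0.4213, -0.075, 0.1048, 0.15]
    - [0.1, -0.4213, -0.075, 0.1048, 0.15]
    - [0.1, -0.4213, -0.075, 0.1048, 0.15]

```text
invalid input at $.commands: expected 1 to 12 rows
```

```bash
python3 - <<'E'
from h import *
c=take("wrist");W=cloud(c);placed(W,.4669,-.2064,.016);go([.4669,-.2066,.028],82.5);o=bot.get_obs();print(toolR(o)[:,0].round(4))
E
```

```text
placed 0 [0. 0.] D 0.0 z nan err [-466.9  206.4]
from [0.5503 0.2125 0.2329] yaw_y 88.5 shift [ 0.2033 -0.4213 -0.0759] roll deg 6.004492241142458 rad 0.1048 q [21.3 10.3 18.8 97.6 -0.3 22.8] t 31.05
[ 1.720e-02  5.000e-04 -9.999e-01]
  return _methods._mean(a, axis=axis, dtype=dtype,
  ret = ret.dtype.type(ret / rcount)
```

Request:
apply_moves:
  commands:
    - [0, -0.045, -0.008, 0.02, 0.15]
    - [0, -0.09, -0.016, 0.04, 0.15]
    - [0, -0.135, -0.024, 0.06, 0.15]
    - [0, -0.18, -0.032, 0.08, 0.15]
    - [0.02, -0.225, -0.04, 0.1, 0.15]
    - [0.04, -0.27, -0.048, 0.1048, 0.15]
    - [0.06, -0.315, -0.056, 0.1048, 0.15]
    - [0.08, -0.36, -0.064, 0.1048, 0.15]
    - [0.095, -0.4, -0.071, 0.1048, 0.15]
    - [0.1, -0.4213, -0.075, 0.1048, 0.15]
    - [0.1, -0.4213, -0.075, 0.1048, 0.15]
    - [0.1, -0.4213, -0.075, 0.1048, 0.15]

```text
time: 32.25
ee_pos: [0.4653, -0.2065, 0.13]
tcp_rot: [13.3, 89.1, 5.8]
wrist_force: [0.0, -0.3, -0.4]
opening: 0.0489
```

```bash
python3 - <<'E'
from h import *
c=take("wrist");W=cloud(c);placed(W,.4669,-.2064,.016);take("wrist");go([.4669,-.2066,.028],82.5);o=bot.get_obs();print(toolR(o)[:,0].round(4))
E
```

```text
placed 519 [ 466.6 -206.6] D 21.8 z 0.07 err [-0.3 -0.2]
from [ 0.4661 -0.2058  0.131 ] yaw_y 82.54 shift [ 0.103  -0.001  -0.0008] roll deg 0.043303163930772826 rad 0.0008 q [-24.1  -2.4  -5.9  85.7   0.4 -16.6] t 32.35
[ 1.680e-02  9.000e-04 -9.999e-01]
```

Request:
apply_moves:
  commands:
    - [0.035, -0.001, -0.0012, 0, 0.15]
    - [0.07, -0.001, -0.0012, 0, 0.15]
    - [0.095, -0.001, -0.0012, 0, 0.15]
    - [0.103, -0.001, -0.0012, 0, 0.15]
    - [0.103, -0.001, -0.0012, 0, 0.15]
    - [0.103, -0.001, -0.0012, 0, -0.1]
    - [0.103, -0.001, -0.0012, 0, -0.3]
    - [0.103, -0.001, -0.0012, 0, -0.4]
    - [0.103, -0.001, -0.0012, 0, -0.48]
    - [0.103, -0.001, -0.0012, 0, -1]
    - [0.103, -0.001, -0.0012, 0, -1]
    - [0.103, -0.001, -0.0012, 0, -1]

```text
time: 33.55
ee_pos: [0.4671, -0.2071, 0.0289]
tcp_rot: [6.9, 88.9, -0.6]
wrist_force: [-0.5, -1.3, 5.6]
opening: 0.0201
```

```bash
python3 - <<'E'
from h import *
go([.6098,.2115,.13],88.5);o=bot.get_obs();print(o["opening"],o["wrist_force"])
E
```

```text
from [ 0.4671 -0.2071  0.0289] yaw_y 82.53 shift [-0.0985  0.4339  0.0889] roll deg -5.97210579988068 rad -0.1042 q [-24.2  -1.  -15.8  74.2   0.4 -16.7] t 33.55
0.0201061905755993 [-0.45170053 -1.27058119  5.59692992]
```

Request:
apply_moves:
  commands:
    - [-0.01, 0, 0, 0, -1]
    - [-0.03, 0, 0, 0, -1]
    - [-0.06, 0, 0, 0, -1]
    - [-0.095, 0.01, 0.002, 0, -1]
    - [-0.102, 0.045, 0.009, -0.01, -1]
    - [-0.102, 0.085, 0.017, -0.02, -1]
    - [-0.102, 0.125, 0.026, -0.035, -1]
    - [-0.102, 0.165, 0.034, -0.05, -1]
    - [-0.102, 0.205, 0.042, -0.065, -1]
    - [-0.102, 0.245, 0.05, -0.08, -1]
    - [-0.102, 0.285, 0.058, -0.095, -1]
    - [-0.102, 0.325, 0.067, -0.1042, -1]

```text
time: 34.75
ee_pos: [0.574, 0.1082, 0.1334]
tcp_rot: [1.5, 88.9, 0.1]
wrist_force: [1.0, -0.8, 0.4]
opening: 0.0206
```

```bash
python3 - <<'E'
from h import *
go([.6095,.2117,.042],88.5);o=bot.get_obs();print(o["opening"],o["wrist_force"])
E
```

```text
from [0.574  0.1082 0.1334] yaw_y 88.54 shift [0.092  0.1043 0.0312] roll deg 0.03840169691339668 rad 0.0007 q [10.8  7.7  4.8 86.1 -0.2 12.2] t 34.75
0.02063356423034505 [ 0.97773145 -0.75554222  0.41857902]
```

Request:
apply_moves:
  commands:
    - [0, 0.035, 0.01, 0, -1]
    - [0, 0.065, 0.019, 0, -1]
    - [0, 0.09, 0.027, 0, -1]
    - [0.01, 0.1043, 0.0312, 0, -1]
    - [0.03, 0.1043, 0.0312, 0, -1]
    - [0.055, 0.1043, 0.0312, 0, -1]
    - [0.075, 0.1043, 0.0312, 0, -1]
    - [0.092, 0.1043, 0.0312, 0, -1]
    - [0.092, 0.1043, 0.0312, 0, -1]
    - [0.092, 0.1043, 0.0312, 0, -1]

```text
time: 35.75
ee_pos: [0.6093, 0.2112, 0.0421]
tcp_rot: [0.7, 89.0, -0.8]
wrist_force: [-0.5, -0.3, -0.9]
opening: 0.0201
```

```bash
python3 - <<'E'
from h import *
go([.6095,.2117,.032],88.5);o=bot.get_obs();print(o["opening"],o["wrist_force"])
c=take("wrist");W=cloud(c);cv2.imwrite("pics/w6.png",c["frame"])
E
```

```text
from [0.6093 0.2112 0.0421] yaw_y 88.51 shift [0.0101 0.0005 0.0001] roll deg 0.012946648396166438 rad 0.0002 q [19.3 16.8  5.5 77.7 -0.3 20.8] t 35.75
0.020058797190946248 [-0.49478125 -0.34660732 -0.85251357]
```

View pics/w6.png

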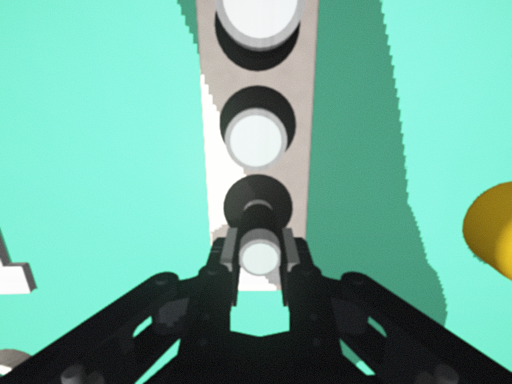

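d is held upright at (260,252) over seat 4 (257,205). c stands on seat 3 (256,137). Lowering now.

Request:
apply_moves:
  commands:
    - [0.004, 0.0003, 0, 0, -1]
    - [0.007, 0.0003, 0, 0, -1]
    - [0.009, 0.0003, 0, 0, -1]
    - [0.0102, 0.0003, 0, 0, -1]
    - [0.011, 0.0003, 0, 0, -1]
    - [0.011, 0.0003, 0, 0, -1]

```text
time: 36.4
ee_pos: [0.6101, 0.2117, 0.0321]
tcp_rot: [2.2, 88.9, 0.8]
wrist_force: [-0.1, -1.0, 0.3]
opening: 0.0204
```

Request:
apply_moves:
  commands:
    - [0.0006, 0, 0, 0, -1]
    - [0.0006, 0, 0, 0, -1]

```text
time: 36.6
ee_pos: [0.6103, 0.2118, 0.032]
tcp_rot: [2.5, 88.9, 1.1]
wrist_force: [-0.9, -0.9, 3.9]
opening: 0.0205
```

Request:
apply_moves:
  commands:
    - [0, 0, 0, 0, -0.47]
    - [0, 0, 0, 0, -0.4]
    - [0, 0, 0, 0, -0.25]
    - [0, 0, 0, 0, 0.1]
    - [0, 0, 0, 0, 0.1]
    - [-0.02, 0, 0, 0, 0.1]
    - [-0.05, 0, 0, 0, 0.1]
    - [-0.09, 0, 0, 0, 0.1]
    - [-0.13, 0, 0, 0, 0.1]
    - [-0.17, 0, 0, 0, 0.1]
    - [-0.2, 0, 0, 0, 0.1]
    - [-0.2, 0, 0, 0, 0.1]

```text
time: 37.8
ee_pos: [0.6074, 0.2121, 0.2372]
tcp_rot: [7.4, 88.5, 5.9]
wrist_force: [0.5, -1.0, 0.2]
opening: 0.0468
```

```bash
python3 - <<'E'
from h import *
c=take("wrist");W=cloud(c)
for x,y in((.609,.2119),(.552,.2136),(.4939,.2148),(.4362,.2156)): placed(W,x,y)
o=bot.get_obs();print(o["wrist_force"],o["ee_pos"])
c=take("side");cv2.imwrite("pics/s7.png",c["frame"])
E
```

```text
placed 272 [610.2 212.3] D 21.6 z 0.0728 err [1.2 0.4]
placed 560 [552.4 212.5] D 29.0 z 0.0729 err [ 0.4 -1.1]
placed 1085 [486.  216.1] D 53.8 z 0.0728 err [-7.9  1.3]
placed 462 [446.4 217.1] D 39.9 z 0.0726 err [10.2  1.5]
[-0.38700132  0.78657297 -0.8826036 ] [0.60712764 0.21202429 0.23436804]
```

View pics/s7.png

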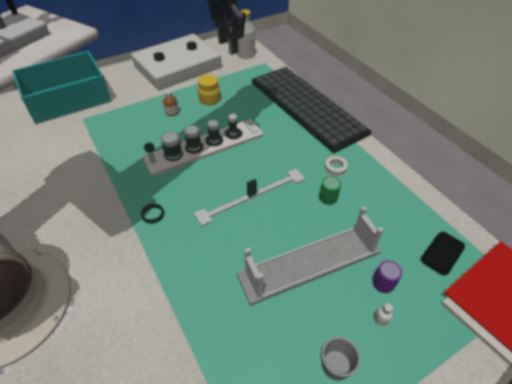

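The side view shows all four eyepieces upright on the stand, thickest beside the post: (172,146), (193,138), (213,131), (233,124). The bar lies flat at (250,195) with its tab up, the rack is empty and the look-alikes are unmoved. The gripper is clear.

```bash
python3 -c "
from h import *
print(bot.job_done())"
```

```text
the job is handed in; nothing more can be done
None
```

The job is done and handed in after about 38 s. I lifted the retaining bar out and laid it flat, tab up, midway between the rack and the stand. The eyepieces then went to seats 1–4 as a (46 mm, next to the post), b (38 mm), c (30 mm) and d (22 mm).

**Last checks:** the wrist camera put each eyepiece within about 1.5 mm of its seat centre. All four tops were at the same height, and the side view showed all four upright, the rack empty, the look-alikes unmoved and the gripper clear.

- **Readings that disagreed:** the last wrist readings for a and b were 8–10 mm off. Their measured diameters were wrong too (40 and 54 mm instead of 46 and 38), so I took them as the two being mixed together or cut off in that view. I relied on the earlier clean readings, about 1.4 mm off for a and 1.3 mm for b, and did not re-measure them.
- **Tool tilt:** the tool drifted to about 1.5° off vertical by the end. This did not visibly affect the placements.

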